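# Hold the lid magazine open for refilling

## Task

I want to drop the fresh bundle of lids into the lid magazine. First press the sprung keeper arm down across the trough, by its black pad, until the catch clicks over its end and holds it, so that the last lids cannot fall over; then draw the white spring pusher back with its U-shaped handle until its pointer stands over the load clip on the rail. Finish while still holding the pusher there (it springs back if let go), and leave the clip and everything else where it is.

Things in the scene. Friction and masses are not known exactly. Their poses are not given: they have to be found in the camera images.
- handle_bar (a point): Middle of the level cross bar of the pusher's handle: an upside-down U of round steel bar, 12 mm thick, 70 mm wide, standing 100 mm above the table at the axis of the bar; below the bar the space between its two legs is open for 70 mm, and nothing stands within 40 mm before or behind the bar at its height. Axes: x = forward along the trough (towards the lids; the pusher is pulled towards -x), y = along the bar, z up. The handle is fixed on the pusher.
- pusher: The white spring pusher with its steel U handle; its origin lies 100 mm straight below the middle of the handle bar, at table height, with the same axes.
- pusher_slide (a joint): Position of the white spring pusher, a slide along the trough, in m: about 0 as it stands, pressing the lids to the front; grows as it is pulled back; end stop at 0.115. Its spring pulls it home with about 6 N at 0 and 40 N/m more as it is drawn out (9.2 N at 0.08). It springs back when let go.
- pointer_tip (a point): Tip of the small steel pointer that sticks out of the pusher over the trough's right side rail; 53 mm above the table, 86 mm to the right (-y) of the trough's middle line and level with the handle bar along x. It moves with the pusher. Axes as handle_bar.
- load_mark (a point): Middle of the top of the load clip: a grey saddle clip, 14 mm long along the rail, on the top of the right side rail, with an engraved black line across its middle (this point, 48 mm above the table). The pointer passes 2 mm over it. 40 to 85 mm behind the pointer at the start. Axes as handle_bar. The clip sits by friction and must not be shifted.
- keeper (a joint): Angle of the keeper arm in rad: 0 as it stands, sprung up; grows as it is pressed down; the hook of the catch starts to give way at 0.37, snaps over the arm's end at about 0.45 and then holds it at about 0.45 (arm level, 112 mm above the table) by itself; end stop at 0.50. Pressing on the pad takes 2 N at first, 4 N before the hook and 5 to 9 N for a moment past the hook.
- keeper_pad (a point): Middle of the top of the black ribbed pad, 22 x 40 mm (40 along the arm), on the keeper arm near its free end. 140 mm from the arm's hinge: at the start about 183 mm above the table, when the catch holds it about 123 mm, at the end stop 116 mm; the pad moves 14 mm to the right as it goes down. Axes: y along the arm towards its hinge, x = forward along the trough, z square to the pad.
- keeper_hinge (a point): Hinge of the keeper arm on the left side of the trough, 112 mm above the table; the hinge pin lies along the trough. The arm, 10 mm thick, reaches 178 mm from here to the right across the trough, where a sprung hook (catch) stands on the right side.
- lids: The last lid boards in the magazine: oval boards, 147 mm wide and 112 mm high, together 20 mm thick, standing loose on edge at the front of the trough and leaning back 15 degrees towards the pusher. Origin: middle of their lower edge, 14 mm above the table; z up. They are not to be handled; without the keeper they fall over backwards as soon as the pusher leaves them.
- magazine: The lid magazine: a fixed steel trough 300 x 164 mm, side rails 45 mm high, cheeks 105 mm high at the front. Origin: under its middle, at table height; x points forward along the trough to the lids, y left. As it stands the handle bar is straight above the origin, and the keeper arm crosses the trough 69 mm in front of it.
- fresh_lids: The fresh banded bundle of oval lids, 147 x 112 x 39 mm, lying on the table to the right of the magazine; the person will load it. Origin under its middle. Leave it.
- sauce_pot_1: Steel sauce pot, 70 mm across, 36 mm high, origin under its middle. Leave it.
- sauce_pot_2: Steel sauce pot, 64 mm across, 33 mm high, origin under its middle. Leave it.

How it is judged:
On the way, in this order (a step that is already met when the one before it is completed fails the run):
1. the catch holds the keeper arm down behind the lids while the pusher is still home (value of joint keeper above 0.42 rad and contact force between each of the arm, the fingers and anything else below 0.5 N and value of joint pusher_slide below 0.012 m), for 0.2 s.
2. the pusher is pulled back to the load clip (x of pointer_tip in the frame of load_mark between -0.007 and 0.007 m), for 0.3 s.
At the end, for the whole second after the job is handed in: The robot still holds the pusher, at rest, its pointer within 7 mm of the load clip's line along the rail; the keeper arm is down under its catch (over 0.42 rad); the last lids stand in place at the front, tipped less than 0.17 rad (all of step 2 and velocity of joint pusher_slide between -0.01 and 0.01 m/s and contact force between the fingers and pusher above 3 N and value of joint keeper above 0.42 rad and contact force between the fingers and lids below 0.5 N and angle between lids's own z axis and vertical below 0.17 rad and x of lids in the frame of magazine above 0.1 m and z of lids in the frame of magazine below 0.03 m); the arm keeps its last pose, push and grip.
It fails at once if the load clip was shifted (distance of load_mark from where it was at the start of the episode above 0.006 m).
It fails at once if the lids fell over (angle between lids's own z axis and vertical above 0.35 rad).
It fails at once if something round the magazine was knocked out of its place (distance of any of fresh_lids, sauce_pot_1, sauce_pot_2 from where it was at the start of the episode above 0.03 m).
It also fails if it takes over 42 s, if anything falls off the work surface, if the arm or the gripper's body presses on something with over 40 N, if the wrist force passes 120 N, or if a joint passes its speed limit or range.

## Robot

A 6-joint arm with a two-finger parallel gripper is mounted at the origin on the work surface; the furniture and walls round the work are solid. World frame = base frame: x ahead of the robot, y to its left, z up, the work surface at z = 0. Lengths are in m, angles in rad, forces in N, time in s.
With the tool pointing down it reaches from about 0.25 to 0.775 m from the base axis. Payload 4 kg.
Tool frame: the origin (TCP) lies midway between the tips of the shut fingers; the grasp point (between the pads) lies 19 mm behind it; y points along the fingers, x is the direction in which the jaws open and shut, and the axes are right-handed (so a half turn about y gives the same grasp; the last joint's range is limited). The gripper opens to 94 mm and grips with 3 to 60 N. Pads are 16 mm wide; open, the fingers measure 119 mm over their backs; the gripper's body (75 mm by 177 mm) begins 78 mm behind the grasp point.
Start: joints at [1.196, 0.087, 1.371, -0, 1.684, -0.103], TCP at [0.148, 0.53, 0.206] pointing down, gripper open.
Joint ranges: [-3.1, 3.1], [-0.76, 2.03], [0.27, 2.55], [-1.08, 4.22], [0.17, 2.65], [-2.57, 2.57]. Speed limits (rad/s): [2.79, 2.79, 3.14, 3.14, 3.14, 3.14].

## Interface

Orientations are given as [roll, pitch, yaw] about the fixed x, y, z axes, in that order (R = Rz(yaw) Ry(pitch) Rx(roll)).
In Python, from bench import robot, snapshot, camera_info, ticket gives the robot as it stands.
- The arm moves only by the shell command python3 -m creep 'ROWS'. ROWS is JSON, a list of rows, each an object with "slide": the shift along the tool's x, y, z in mm, a list of three; "roll": the turn about the tool's y in degrees; "grip": the closure, from 0 (fully open) to 1 (shut). In form: [{"slide": [x, y, z], "roll": roll, "grip": grip}, ...]. A call has 1 to 20 rows; each row is the pose to reach, as a shift and turn from the pose commanded when the call began, along the tool's axes at that moment; what a row does not reach only later rows make up. A row lasts 1/12 s, in which the tool goes at most 41.7 mm and 7.16 degrees, less where a joint would pass 70% of its speed; a pose out of reach is approached as far as the arm can. A call with a gripper value outside its range is refused whole. The fingers move at their own pace and stop on an object; the grip force is fixed at half the most. Time passes only in rows, so rows that repeat a pose let the fingers close. It gives the time, the measured TCP pose, the force and the opening at its end, in the units of the state.
- robot.get_obs(): the state, without advancing time (a new reading comes with each control period).
- snapshot(name): name is "side" or "top" or "wrist"; returns the picture (400x640x3 uint8, red, green, blue); there is no depth.
- camera_info(name): a dict with "fx", "fy", "cx", "cy" (pixels), "dist" ([k1, k2, p1, p2, k3] as OpenCV has them; the pictures are not rectified), "cam_to_world" (4x4, takes a point from camera to world coordinates). Camera axes: x right, y down, z forward; pixel columns grow to the right and rows downward; lengths in m; the calibration is good to about 2 mm. A picture is of the moment at which its call begins: read the wrist's pose just before it. camera_info takes no time and is no camera call; for the wrist camera it gives the pose at the moment of the call.
- ticket.close_job(): hands the job in, once; it reports no verdict.
The state is a dict: "time": time; "joint_positions": joint angles; "qvel": joint speeds; "joint_torque": joint torques, N m; "tool_pos": TCP position; "ee_rot": TCP orientation; "wrist_force": force on the tool from outside, world axes, zero at the start; "wrist_torque": the same for the moment, N m; "width": finger opening in m.
Only numpy, scipy, OpenCV 4.12 (cv2) and the standard library are available. Lean on these libraries where they do the work, as an engineer would, in place of code of your own. Each camera call takes 0.05 s, during which the arm holds its last target.

## Working session

There is one attempt and no reset: what is moved stays moved. The work goes in short steps, Python scripts to look and compute and a shell command to move; the robot and the scene stay as the last step left them, time stands still between calls to the robot, and variables do not carry over. Pictures are saved under pics/ and viewed, and the job is handed in when it is done.

```bash
mkdir -p pics; ls; python3 - <<'E'
from bench import robot,snapshot,camera_info
import cv2,numpy as np
o=robot.get_obs();print({k:np.round(v,3).tolist() for k,v in o.items()})
for n in("side","top","wrist"):
    c=camera_info(n);print(n,{k:np.round(v,4).tolist() for k,v in c.items()})
    cv2.imwrite(f"pics/{n}0.png",snapshot(n)[:,:,::-1])
E
```

```text
pics
{'time': 0.0, 'joint_positions': [1.196, 0.088, 1.372, -0.0, 1.684, -0.103], 'qvel': [0.0, -0.0, -0.001, 0.0, -0.001, 0.0], 'joint_torque': [0.0, -34.019, -30.242, 0.072, 0.033, -0.0], 'tool_pos': [0.147, 0.529, 0.204], 'ee_rot': [-1.571, 0.002, 1.299], 'wrist_force': [0.013, -0.726, 0.555], 'wrist_torque': [-0.023, -0.031, 0.025], 'width': 0.094}
side {'fx': 378.6508, 'fy': 378.6508, 'cx': 318.4672, 'cy': 200.6809, 'dist': [-0.0536, 0.0, 0.0, 0.0, 0.0], 'cam_to_world': [[0.8911, -0.235, 0.3883, 0.1931], [-0.4539, -0.4669, 0.7589, -0.6415], [0.003, -0.8525, -0.5227, 0.5774], [0.0, 0.0, 0.0, 1.0]]}
top {'fx': 404.8025, 'fy': 404.8025, 'cx': 325.2701, 'cy': 189.998, 'dist': [-0.0442, 0.0, 0.0, 0.0, 0.0], 'cam_to_world': [[-0.0192, -0.9914, 0.1291, 0.4006], [-0.9996, 0.0219, 0.0201, -0.0199], [-0.0227, -0.1287, -0.9914, 1.2167], [0.0, 0.0, 0.0, 1.0]]}
wrist {'fx': 334.034, 'fy': 334.034, 'cx': 318.1946, 'cy': 196.9665, 'dist': [-0.0489, 0.0, 0.0, 0.0, 0.0], 'cam_to_world': [[0.2677, 0.93, 0.252, 0.0752], [0.9635, -0.2579, -0.0717, 0.5505], [-0.0017, 0.262, -0.9651, 0.3848], [0.0, 0.0, 0.0, 1.0]]}
```

View pics/side0.png

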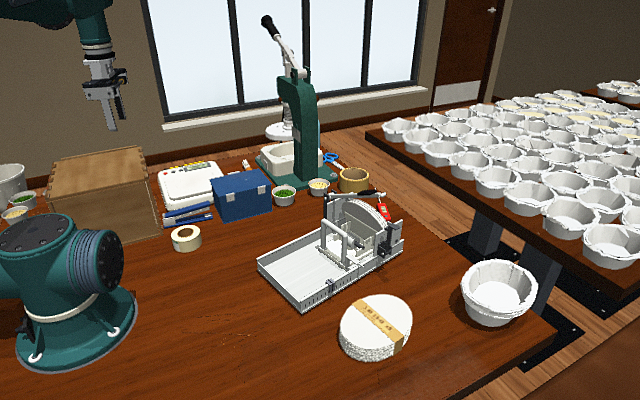

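View pics/top0.png

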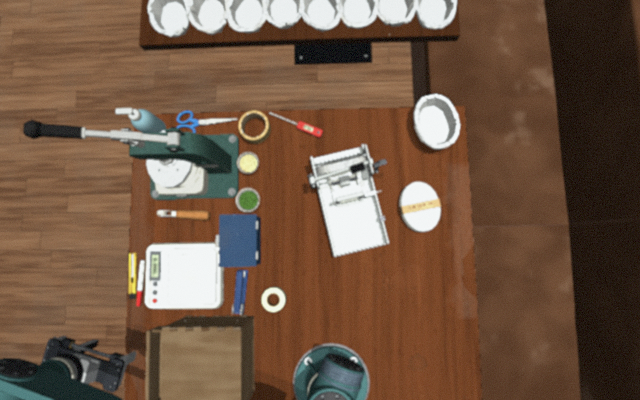

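View pics/wrist0.png

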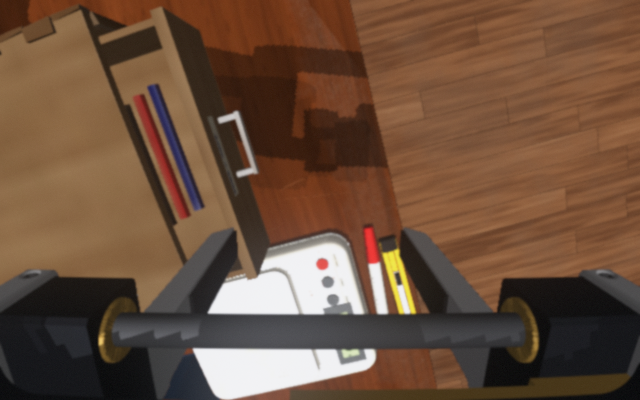

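The magazine is near pixel (348,200) in the top view and (330,250) in the side view. The arm is over the drawer box at the left. I'll enlarge both views.

```bash
python3 - <<'E'
import cv2
a=cv2.imread("pics/side0.png")[175:325,240:440];cv2.imwrite("pics/side0z.png",cv2.resize(a,None,fx=4,fy=4,interpolation=cv2.INTER_CUBIC))
a=cv2.imread("pics/top0.png")[135:265,290:450];cv2.imwrite("pics/top0z.png",cv2.resize(a,None,fx=4.5,fy=4.5,interpolation=cv2.INTER_CUBIC))
E
```

```text
(no output)
```

View pics/side0z.png

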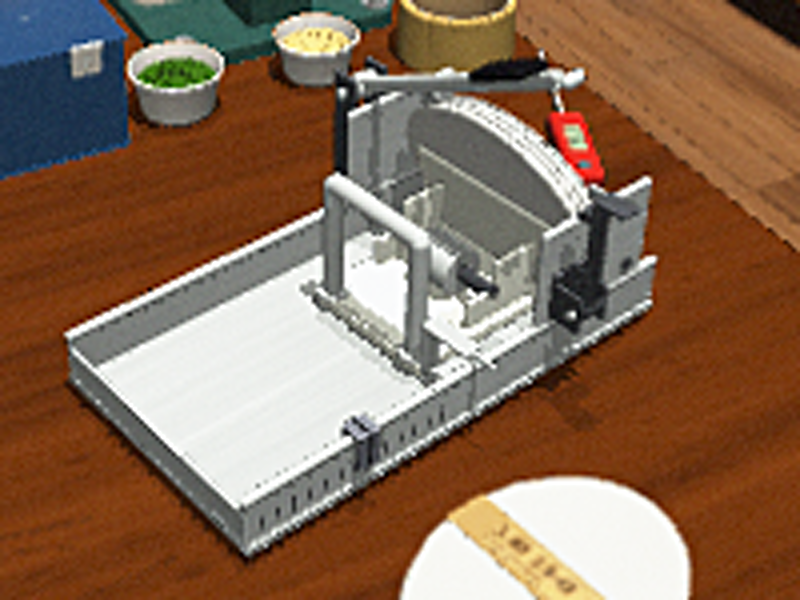

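View pics/top0z.png

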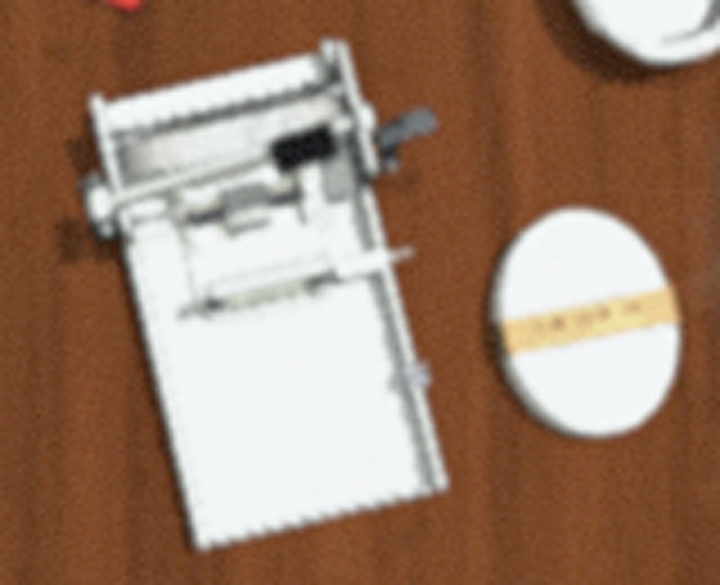

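```bash
cat > h.py <<'E'
import numpy as np,cv2
from scipy.optimize import least_squares
from bench import robot,snapshot,camera_info
def proj(c,P):
    T=np.linalg.inv(np.array(c["cam_to_world"]));K=np.array([[c["fx"],0,c["cx"]],[0,c["fy"],c["cy"]],[0,0,1.]])
    r,_=cv2.Rodrigues(T[:3,:3]);return cv2.projectPoints(np.atleast_2d(np.array(P,float)),r,T[:3,3],K,np.array(c["dist"],float))[0][:,0]
def m2w(p,P):
    c,s=np.cos(p[2]),np.sin(p[2]);P=np.atleast_2d(np.array(P,float));return P@np.array([[c,-s,0],[s,c,0],[0,0,1]]).T+[p[0],p[1],0]
E
python3 - <<'E'
from h import *
S=lambda u,v:(240+u/4,175+v/4); T=lambda u,v:(290+u/4.5,135+v/4.5)
cs,ct=camera_info("side"),camera_info("top")
def model(q):
    x,y,a,yp,xc=q
    s=[(-.15,-.082,.045),(-.15,.082,.045),(0,.029,.1),(0,-.029,.1),(0,-.086,.053),(xc,-.082,.048),(.069,yp,.183)]
    t=[(-.15,-.082,.045),(-.15,.082,.045),(0,-.086,.053),(xc,-.082,.048),(.069,yp,.183)]
    return s,t
so=np.array([S(245,510),S(68,335),S(338,184),S(420,245),S(490,362),S(362,424),S(510,68)])
to=np.array([T(445,488),T(197,545),T(410,252),T(412,377),T(303,147)])
def f(q):
    s,t=model(q);return np.r_[(proj(cs,m2w(q,s))-so).ravel(),(proj(ct,m2w(q,t))-to).ravel()]
r=least_squares(f,[.5,-.05,-.2,-.05,-.06],loss="soft_l1");print(r.x.round(4));print(f(r.x).reshape(-1,2).round(1))
print("bar",m2w(r.x,[0,0,.1]),"pad",m2w(r.x,[.069,r.x[3],.183]))
E
```

```text
[ 0.525  -0.0674  0.2032 -0.0285 -0.0768]
[[-0.  -0.6]
 [-0.8 -1.3]
 [ 1.1  2. ]
 [-1.8 -0.9]
 [-1.8  1. ]
 [ 0.5  2.6]
 [ 1.7 -1.2]
 [ 0.9  0. ]
 [ 0.2  0.1]
 [-2.1  1.2]
 [ 2.2 -0.3]
 [-0.8 -2.5]]
bar [[ 0.52501915 -0.06738209  0.1       ]] pad [[ 0.59834766 -0.08135669  0.183     ]]
```

```bash
python3 -m creep '[{"slide":[0,-40,0],"roll":0,"grip":0},{"slide":[0,-80,0],"roll":5,"grip":0},{"slide":[-505,-95,-530],"roll":62.8,"grip":1},{"slide":[-505,-95,-530],"roll":62.8,"grip":1},{"slide":[-505,-95,-530],"roll":62.8,"grip":1},{"slide":[-505,-95,-530],"roll":62.8,"grip":1},{"slide":[-505,-95,-530],"roll":62.8,"grip":1},{"slide":[-505,-95,-530],"roll":62.8,"grip":1},{"slide":[-505,-95,-530],"roll":62.8,"grip":1},{"slide":[-505,-95,-530],"roll":62.8,"grip":1},{"slide":[-505,-95,-530],"roll":62.8,"grip":1},{"slide":[-505,-95,-530],"roll":62.8,"grip":1},{"slide":[-505,-95,-530],"roll":62.8,"grip":1},{"slide":[-505,-95,-530],"roll":62.8,"grip":1},{"slide":[-505,-95,-530],"roll":62.8,"grip":1},{"slide":[-505,-95,-530],"roll":62.8,"grip":1},{"slide":[-505,-95,-530],"roll":62.8,"grip":1},{"slide":[-505,-95,-530],"roll":62.8,"grip":1},{"slide":[-505,-95,-530],"roll":62.8,"grip":1},{"slide":[-505,-95,-530],"roll":62.8,"grip":1}]'
python3 -m creep '[{"slide":[0,0,0],"roll":0,"grip":1},{"slide":[0,0,0],"roll":0,"grip":1}]'
python3 - <<'E'
from h import *
import json
c=camera_info("wrist");cv2.imwrite("pics/w1.png",snapshot("wrist")[:,:,::-1]);o=robot.get_obs()
json.dump({k:np.array(v).tolist() for k,v in c.items()},open("w1.json","w"))
print(o["time"],o["tool_pos"],o["ee_rot"],o["wrist_force"],o["width"])
E
```

```text
time: 1.82
tool_pos: [0.5237, -0.1027, 0.2991]
ee_rot: [-1.571, 0.002, 0.2]
wrist_force: [-0.7, 0.9, 0.5]
width: 0.0006
time: 1.98
tool_pos: [0.5227, -0.0998, 0.2992]
ee_rot: [-1.569, 0.002, 0.201]
wrist_force: [0.1, 0.2, -0.7]
width: 0.0004
2.0333 [ 0.52234676 -0.09875251  0.29985929] [-1.56937647e+00  1.24986647e-03  2.02467589e-01] [-0.31088818 -0.48600318  0.30420302] 0.00040078979831523204
```

View pics/w1.png

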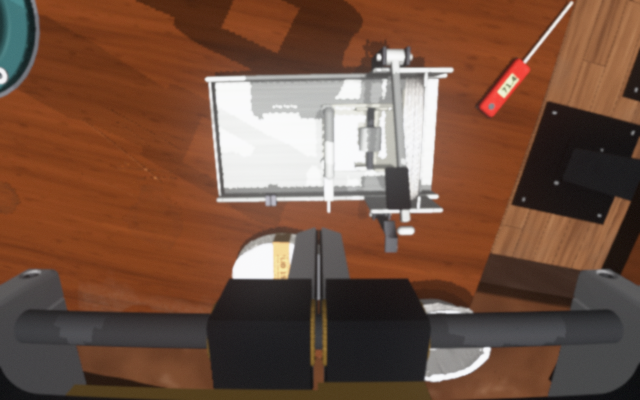

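The wrist view shows the whole magazine: handle bar at about (330,155), pointer (329,210), clip (270,200), pad (398,188). I'll enlarge it to refine these.

```bash
python3 - <<'E'
import cv2
a=cv2.imread("pics/w1.png")[40:260,200:460];cv2.imwrite("pics/w1z.png",cv2.resize(a,(780,660)[:2],interpolation=cv2.INTER_CUBIC)[:600])
E
```

```text
(no output)
```

View pics/w1z.png

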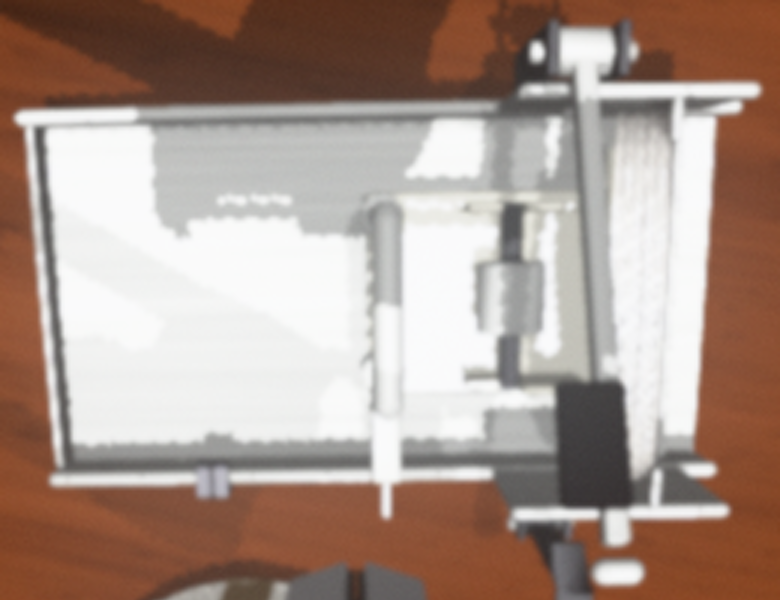

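```bash
cat > fit.py <<'E'
from h import *
import json
S=lambda u,v:(240+u/4,175+v/4); T=lambda u,v:(290+u/4.5,135+v/4.5); W=lambda u,v:(200+u/3-.33,40+v/3-.33)
cams=[camera_info("side"),camera_info("top"),json.load(open("w1.json"))]
O=[{'rr':S(245,510),'rl':S(68,335),'b1':S(338,184),'b2':S(420,245),'pt':S(490,362),'cl':S(362,424),'pad':S(510,68)},
{'rr':T(445,488),'rl':T(197,545),'pt':T(410,252),'cl':T(412,377),'pad':T(303,147)},
{'rr':W(55,480),'rl':W(20,118),'b1':W(386,210),'b2':W(388,405),'pt':W(388,515),'cl':W(212,481),'pad':W(594,443),'hi':W(585,52)}]
wt=[1,1,2.]
def mod(q,k):
    yp,xc,xp=q[3:6]
    return {'rr':(-.15,-.082,.045),'rl':(-.15,.082,.045),'b1':(0,.029,.1),'b2':(0,-.029,.1),'pt':(0,-.086,.053),'cl':(xc,-.080,.048),'pad':(xp,yp,.183),'hi':(xp,yp+.131,.112)}[k]
def f(q,raw=False):
    r=[]
    for i in range(3):
        ks=list(O[i]);e=proj(cams[i],m2w(q,[mod(q,k) for k in ks]))-np.array([O[i][k] for k in ks])
        if raw:
            for k,x in zip(ks,e):print(i,k,x.round(1))
        r.append((wt[i]*e).ravel())
    return np.concatenate(r)
if __name__=="__main__":
    r=least_squares(f,[.525,-.067,.2,-.03,-.07,.069],loss="soft_l1");print(r.x.round(4));f(r.x,True)
    q=r.x;print("bar",m2w(q,[0,0,.1]),"pad",m2w(q,mod(q,'pad')));np.save("q.npy",q)
E
python3 fit.py
```

```text
[ 0.5285 -0.0654  0.2068 -0.0301 -0.0769  0.0613]
0 rr [ 1.5 -1.9]
0 rl [ 0.5 -2.1]
0 b1 [2.  1.1]
0 b2 [-0.8 -1.9]
0 pt [-0.8 -0.1]
0 cl [1.1 0.9]
0 pad [ 0.4 -0.6]
1 rr [ 0.3 -1.4]
1 rl [-0.4 -1. ]
1 pt [-2.9 -0.1]
1 cl [ 0.9 -1.4]
1 pad [-0.4 -1.1]
2 rr [-0.9  3.8]
2 rl [ 0.4 -2.4]
2 b1 [ 0.4 11. ]
2 b2 [-0.4 -2.6]
2 pt [-1.5 -3.8]
2 cl [-0.1  2.4]
2 pad [0.4 2.6]
2 hi [-6. -7.]
bar [[ 0.52853992 -0.065358    0.1       ]] pad [[ 0.59470142 -0.08226819  0.183     ]]
```

```bash
sed -i "s/(0,.029,.1)/(0,.035,.1)/;s/(0,-.029,.1)/(0,-.035,.1)/;s/,'hi':W(585,52)//" fit.py; python3 fit.py; sed 's/yp,xc,xp=q\[3:6\]/yp,xc,xp=q[3],q[4],.069/;s/np.save.*//' fit.py >fit2.py; echo; python3 fit2.py
```

```text
[ 0.5281 -0.0625  0.219  -0.0315 -0.078   0.0602]
0 rr [ 1.7 -2.5]
0 rl [-0.2 -2.2]
0 b1 [-0.7 -0.7]
0 b2 [ 0.3 -1.3]
0 pt [-1.4 -1.1]
0 cl [0.5 0.3]
0 pad [-0.6 -0.9]
1 rr [-0.2 -1.7]
1 rl [-0.7 -0.7]
1 pt [-3.9 -0.3]
1 cl [ 0.2 -1.3]
1 pad [-1.2 -0.7]
2 rr [-0.1  3. ]
2 rl [-0.3 -3.3]
2 b1 [0.2 2.8]
2 b2 [ 0.1 -0. ]
2 pt [-0.6 -5.9]
2 cl [-0.1  1. ]
2 pad [-0.1  0.1]
bar [[ 0.52806137 -0.06245355  0.1       ]] pad [[ 0.59365602 -0.08010052  0.183     ]]

[ 0.5278 -0.0626  0.2169 -0.0313 -0.0775  0.069 ]
0 rr [ 1.4 -2.4]
0 rl [-0.3 -2.3]
0 b1 [-0.7 -0.6]
0 b2 [ 0.2 -1.2]
0 pt [-1.5 -1. ]
0 cl [0.5 0.3]
0 pad [ 2.3 -2.2]
1 rr [-0.2 -1.5]
1 rl [-0.7 -0.6]
1 pt [-3.9 -0.1]
1 cl [ 0.2 -1.3]
1 pad [-2.  -3.8]
2 rr [-0.5  2.8]
2 rl [-0.5 -3.5]
2 b1 [-0.   2.9]
2 b2 [-0.2  0. ]
2 pt [-1.  -5.9]
2 cl [-0.1  0.9]
2 pad [9.1 0.1]
bar [[ 0.52777151 -0.06260016  0.1       ]] pad [[ 0.6018933  -0.07833647  0.183     ]]
```

```bash
python3 - <<'E'
from fit import *
for k in ['pad','pt','cl','b1','b2','rr','rl']:
    ii=[i for i in range(3) if k in O[i]]
    f=lambda P:np.concatenate([(proj(cams[i],P)[0]-O[i][k]) for i in ii])
    r=least_squares(f,[.55,-.07,.1]);print(k,r.x.round(4),r.fun.round(1))
E
```

```text
pad [ 0.5942 -0.0808  0.1807] [-0.3  0.1 -1.  -0.8 -0.3  0.3]
pt [ 0.5478 -0.1539  0.0554] [ 1.   0.  -1.3 -0.8 -1.   0. ]
cl [ 0.4687 -0.1563  0.0477] [-0.1  0.1 -0.2 -1.1 -0.4 -0. ]
b1 [ 0.5204 -0.0257  0.0966] [-1.3  0.   0.5  0.4]
b2 [ 0.5356 -0.0971  0.0971] [ 0.3 -0.  -0.2 -0.1]
rr [ 0.3967 -0.1737  0.0377] [ 0.1  0.3 -1.  -0.7 -0.4  0.3]
rl [ 0.3631 -0.0184  0.041 ] [ 0.2  0.2  0.5 -0.5 -0.2 -0.4]
```

```bash
python3 -m creep '[{"slide":[37,40,-1],"roll":0,"grip":1},{"slide":[74,80,-2],"roll":0,"grip":1},{"slide":[74,103,-2],"roll":0,"grip":1},{"slide":[74,103,-2],"roll":0,"grip":1},{"slide":[74,103,-2],"roll":0,"grip":1},{"slide":[74,103,-2],"roll":0,"grip":1}]'
python3 - <<'E'
from h import *
a=snapshot("side")[140:300,260:460];cv2.imwrite("pics/s2.png",cv2.resize(a[:,:,::-1],None,fx=3.75,fy=3.75,interpolation=cv2.INTER_CUBIC))
cv2.imwrite("pics/w2.png",snapshot("wrist")[:,:,::-1]);print(robot.get_obs()["tool_pos"])
E
```

```text
time: 2.53
tool_pos: [0.5951, -0.085, 0.1993]
ee_rot: [-1.571, -0.001, 0.204]
wrist_force: [-0.8, -0.1, 0.2]
width: 0.0004
[ 0.59604409 -0.08588387  0.20155184]
```

View pics/s2.png

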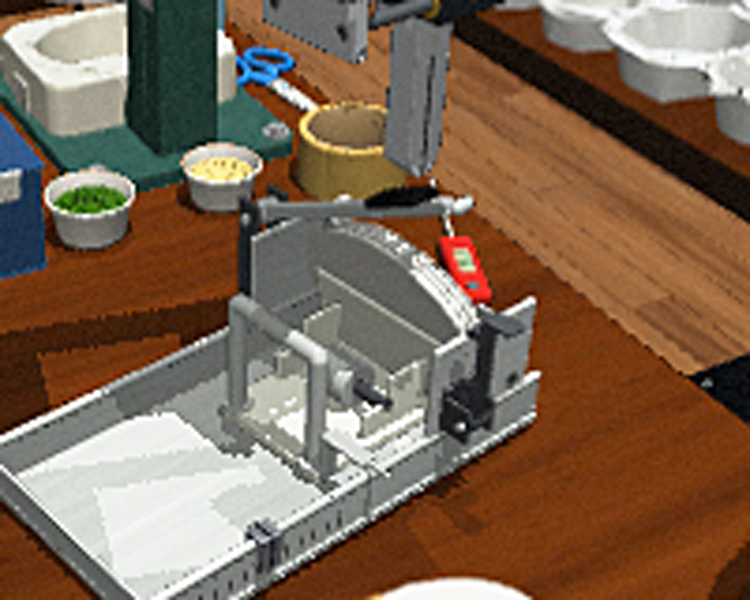

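View pics/w2.png

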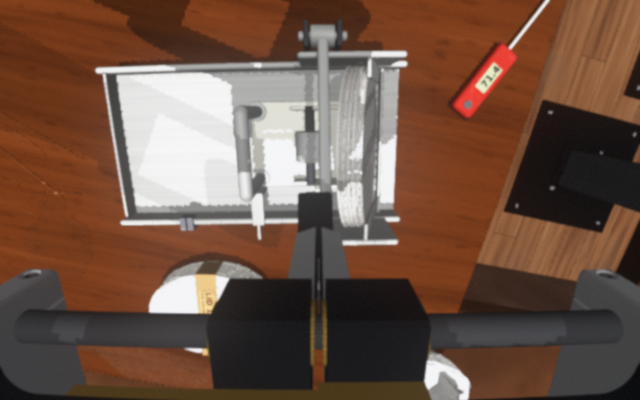

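```bash
python3 -m creep '[{"slide":[-3,8,0],"roll":0,"grip":1},{"slide":[-3,18,0],"roll":0,"grip":1},{"slide":[-3,28,0],"roll":0,"grip":1},{"slide":[-3,38,-2],"roll":0,"grip":1},{"slide":[-3,48,-4],"roll":0,"grip":1},{"slide":[-3,58,-6],"roll":0,"grip":1},{"slide":[-3,66,-7],"roll":0,"grip":1},{"slide":[-3,74,-8],"roll":0,"grip":1},{"slide":[-3,80,-8],"roll":0,"grip":1},{"slide":[-3,80,-8],"roll":0,"grip":1},{"slide":[-3,80,-8],"roll":0,"grip":1},{"slide":[-3,80,-8],"roll":0,"grip":1}]'
python3 - <<'E'
from h import *
a=snapshot("side")[140:300,260:460];cv2.imwrite("pics/s3.png",cv2.resize(a[:,:,::-1],None,fx=3.75,fy=3.75,interpolation=cv2.INTER_CUBIC))
o=robot.get_obs();print(o["tool_pos"],o["wrist_force"])
E
```

```text
time: 3.63
tool_pos: [0.5944, -0.0952, 0.1176]
ee_rot: [-1.572, -0.0, 0.202]
wrist_force: [-0.7, -3.5, 4.3]
width: 0.0004
[ 0.59438467 -0.09503681  0.11760469] [-0.01504465 -3.441838    4.38429001]
```

View pics/s3.png

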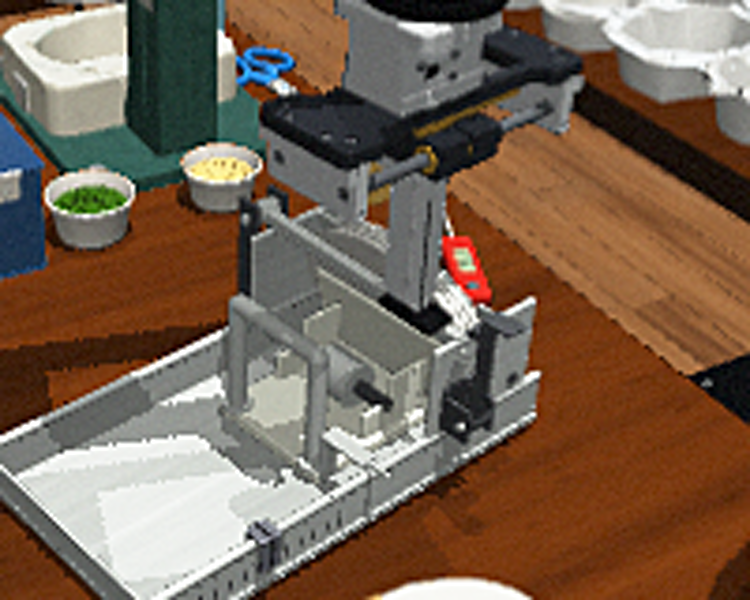

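The fingers hold the pad at z 0.118, and the arm's end is behind the hook at about (490,340). I'll lift off and check that it stays down.

```bash
python3 -m creep '[{"slide":[0,3,0],"roll":0,"grip":1},{"slide":[0,3,0],"roll":0,"grip":1},{"slide":[0,-5,0],"roll":0,"grip":1},{"slide":[0,-15,0],"roll":0,"grip":1},{"slide":[0,-45,0],"roll":0,"grip":1},{"slide":[0,-75,0],"roll":0,"grip":1},{"slide":[0,-75,0],"roll":0,"grip":1},{"slide":[0,-75,0],"roll":0,"grip":1},{"slide":[0,-75,0],"roll":0,"grip":1}]'
python3 - <<'E'
from h import *
a=snapshot("side")[140:300,260:460];cv2.imwrite("pics/s4.png",cv2.resize(a[:,:,::-1],None,fx=3.75,fy=3.75,interpolation=cv2.INTER_CUBIC))
o=robot.get_obs();print(o["tool_pos"],o["wrist_force"])
E
```

```text
time: 4.43
tool_pos: [0.5934, -0.0935, 0.1909]
ee_rot: [-1.568, 0.002, 0.204]
wrist_force: [-0.2, 0.4, -0.3]
width: 0.0007
[ 0.59307147 -0.09356816  0.19003422] [-0.23644334 -0.02017782 -0.16495526]
```

View pics/s4.png

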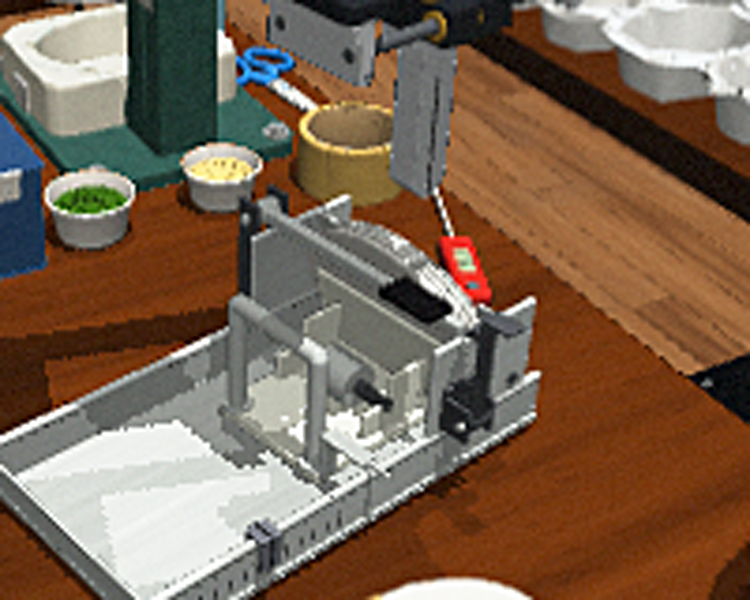

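The catch holds: the arm lies level with its pad at (415,295), the lids stand, and the pusher is home. Next I go above the handle with the jaws half open.

```bash
python3 -m creep '[{"slide":[-29,0,22],"roll":0,"grip":0.5},{"slide":[-58,0,44.5],"roll":-0.5,"grip":0.5},{"slide":[-58,0,44.5],"roll":-0.5,"grip":0.5},{"slide":[-58,30,44.5],"roll":-0.5,"grip":0.5},{"slide":[-58,50,44.5],"roll":-0.5,"grip":0.5},{"slide":[-58,50,44.5],"roll":-0.5,"grip":0.5},{"slide":[-58,50,44.5],"roll":-0.5,"grip":0.5},{"slide":[-58,50,44.5],"roll":-0.5,"grip":0.5}]'
python3 - <<'E'
from h import *
a=snapshot("side")[140:300,260:460];cv2.imwrite("pics/s5.png",cv2.resize(a[:,:,::-1],None,fx=3.75,fy=3.75,interpolation=cv2.INTER_CUBIC))
cv2.imwrite("pics/w5.png",snapshot("wrist")[:,:,::-1])
o=robot.get_obs();print(o["tool_pos"],o["wrist_force"],o["width"])
E
```

```text
time: 5.15
tool_pos: [0.5288, -0.0626, 0.1427]
ee_rot: [-1.57, -0.0, 0.212]
wrist_force: [-0.1, -0.3, -0.8]
width: 0.0466
[ 0.52949263 -0.06278125  0.14392658] [0.10492544 0.30305521 0.30637025] 0.04676330339537687
```

View pics/s5.png

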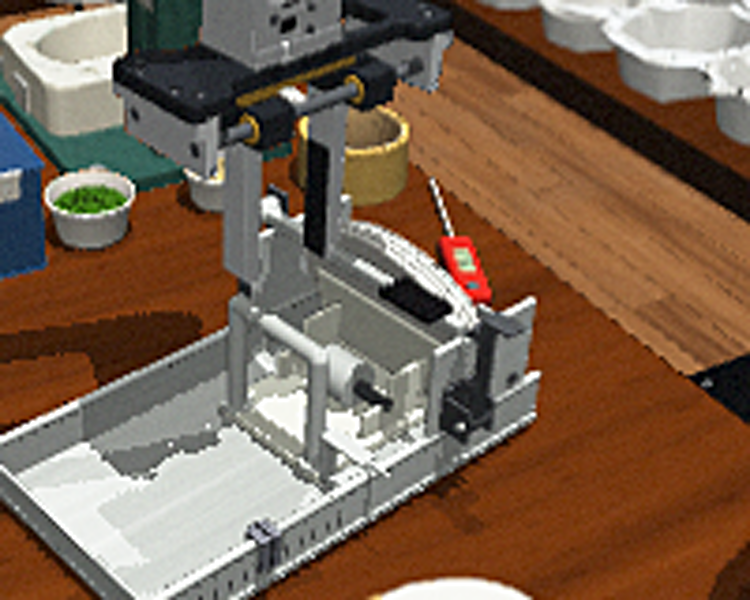

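View pics/w5.png

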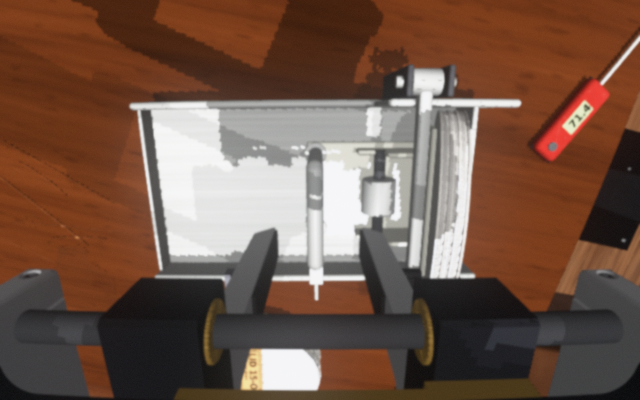

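The bar is at column 316, midway between the jaws (centre about 318). I go down and grip.

```bash
python3 -m creep '[{"slide":[0,20,0],"roll":0,"grip":0.5},{"slide":[0,40,0],"roll":0,"grip":0.5},{"slide":[0,61,0],"roll":0,"grip":0.5},{"slide":[0,61,0],"roll":0,"grip":0.5},{"slide":[0,61,0],"roll":0,"grip":0.5},{"slide":[0,61,0],"roll":0,"grip":0.8},{"slide":[0,61,0],"roll":0,"grip":1},{"slide":[0,61,0],"roll":0,"grip":1},{"slide":[0,61,0],"roll":0,"grip":1},{"slide":[0,61,0],"roll":0,"grip":1},{"slide":[0,61,0],"roll":0,"grip":1}]'
python3 - <<'E'
from h import *
import json
a=snapshot("side");cv2.imwrite("pics/s6.png",cv2.resize(a[140:300,260:460,::-1],None,fx=3.75,fy=3.75,interpolation=cv2.INTER_CUBIC))
cv2.imwrite("pics/w6.png",snapshot("wrist")[:,:,::-1]);json.dump({k:np.array(v).tolist() for k,v in camera_info("wrist").items()},open("w6.json","w"))
o=robot.get_obs();print(o["tool_pos"],o["wrist_force"],o["width"])
E
```

```text
time: 6.17
tool_pos: [0.5269, -0.063, 0.082]
ee_rot: [-1.571, 0.004, 0.212]
wrist_force: [-2.5, -0.6, 2.8]
width: 0.0112
[ 0.52687804 -0.06298965  0.08202896] [-5.27843892 -1.76554786  4.40934252] 0.01091895779923651
```

View pics/s6.png

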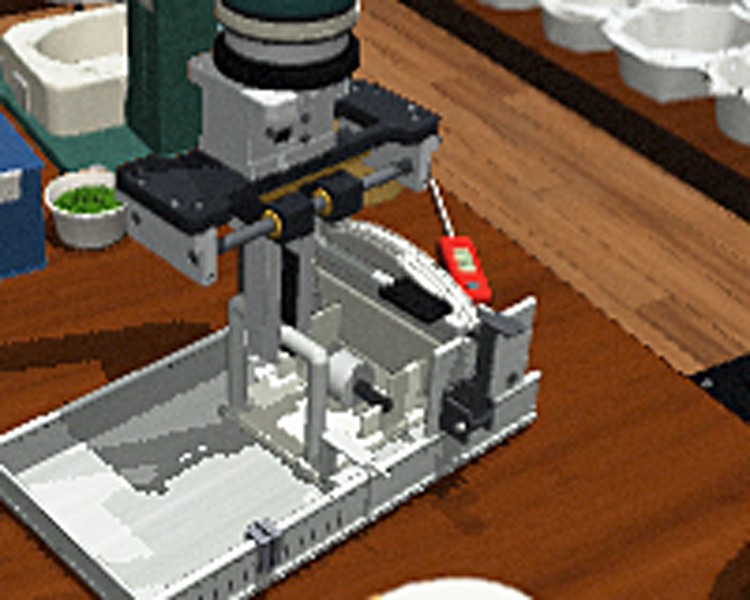

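View pics/w6.png

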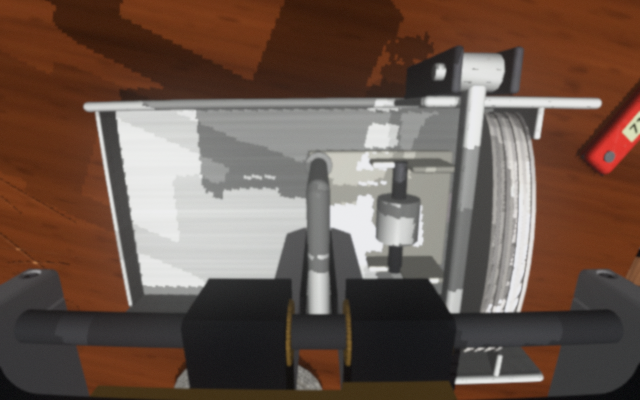

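The bar is gripped (width 11 mm). Now I pull back, about 70 mm first.

```bash
python3 -m creep '[{"slide":[-4,0,0],"roll":0,"grip":1},{"slide":[-10,0,0],"roll":0,"grip":1},{"slide":[-18,0,0],"roll":0,"grip":1},{"slide":[-26,0,0],"roll":0,"grip":1},{"slide":[-34,0,0],"roll":0,"grip":1},{"slide":[-42,0,0],"roll":0,"grip":1},{"slide":[-50,0,0],"roll":0,"grip":1},{"slide":[-58,0,0],"roll":0,"grip":1},{"slide":[-65,0,0],"roll":0,"grip":1},{"slide":[-70,0,0],"roll":0,"grip":1},{"slide":[-70,0,0],"roll":0,"grip":1},{"slide":[-70,0,0],"roll":0,"grip":1},{"slide":[-70,0,0],"roll":0,"grip":1}]'
python3 - <<'E'
from h import *
a=snapshot("side");cv2.imwrite("pics/s7.png",cv2.resize(a[150:310,240:440,::-1],None,fx=3.75,fy=3.75,interpolation=cv2.INTER_CUBIC))
cv2.imwrite("pics/s7z.png",cv2.resize(a[250:310,290:370,::-1],None,fx=10,fy=10,interpolation=cv2.INTER_CUBIC))
a=snapshot("top");cv2.imwrite("pics/t7z.png",cv2.resize(a[170:250,330:430,::-1],None,fx=7,fy=7,interpolation=cv2.INTER_CUBIC))
o=robot.get_obs();print(o["time"],o["tool_pos"],o["wrist_force"],o["width"])
E
```

```text
time: 7.35
tool_pos: [0.4632, -0.0771, 0.0821]
ee_rot: [-1.572, -0.009, 0.212]
wrist_force: [8.3, 0.9, -4.7]
width: 0.0111
7.45 [ 0.46332335 -0.07709058  0.08210455] [ 9.105569    0.37153644 -3.88915361] 0.011220892220749238
```

View pics/s7.png

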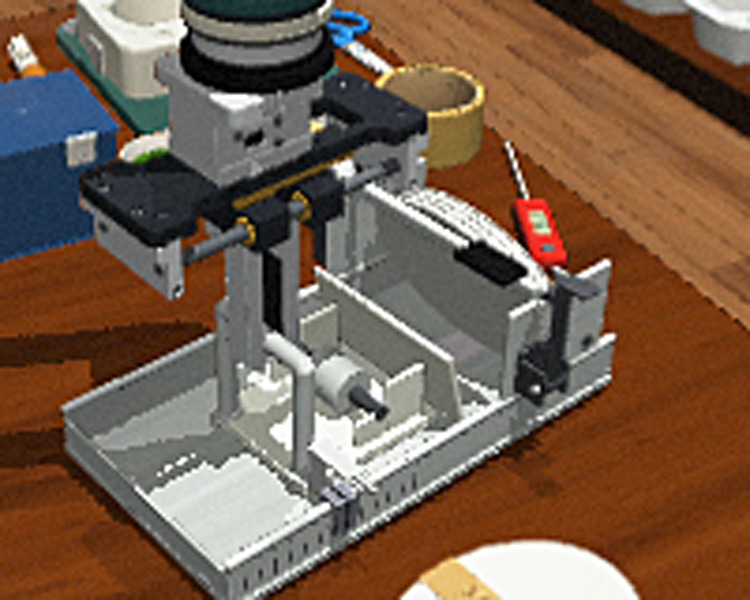

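View pics/s7z.png

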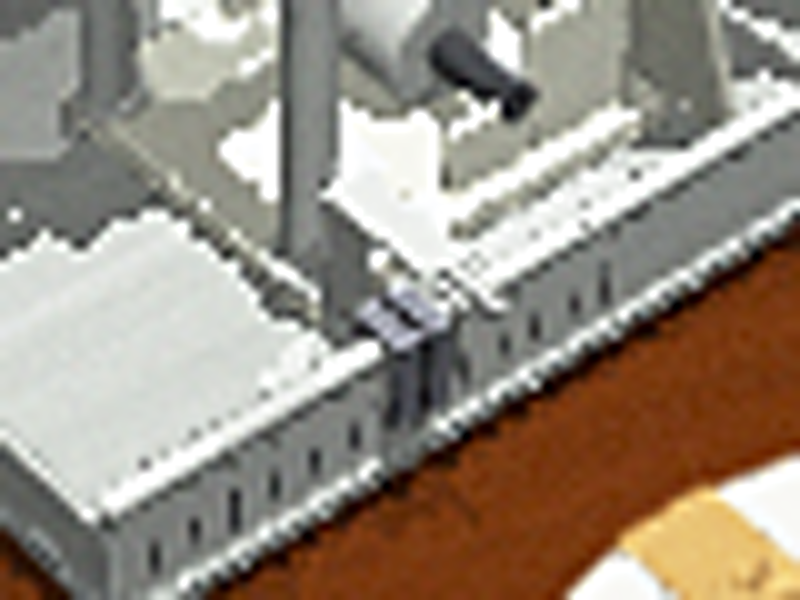

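View pics/t7z.png

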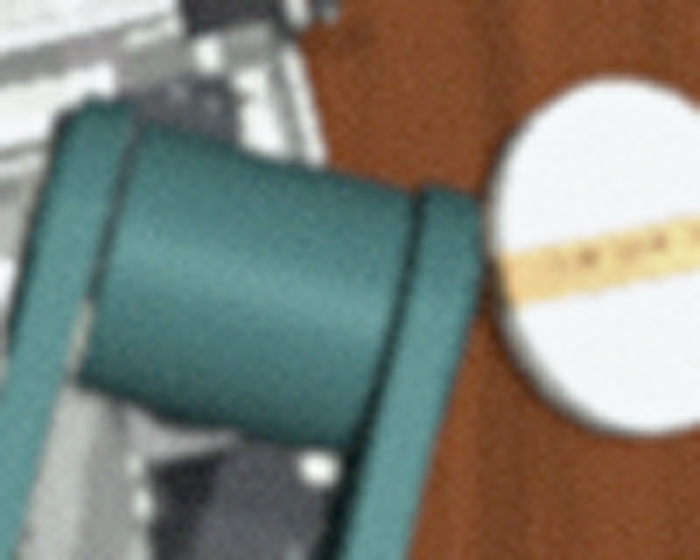

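The lids stand, the keeper is down, and the pointer tip at s7z (500,303) is just in front of the clip line at (408,316). I'll work out the remaining distance.

```bash
python3 - <<'E'
from h import *
c=camera_info("side")
def bp(u,v,z):
    return least_squares(lambda P:proj(c,[P[0],P[1],z])[0]-[u,v],[.47,-.15]).x
P=lambda u,v:(290+u/10-.45,250+v/10-.45)
cl=bp(*P(408,316),.048);t=bp(*P(500,303),.053)
d=np.array([np.cos(.213),np.sin(.213)]);print(cl,t,(t-cl)@d,(t-cl)@[-d[1],d[0]])
# along-pointer alternate
t2=bp(*P(450,278),.053);print((t2-cl)@d,(t2-cl)@[-d[1],d[0]])
E
```

```text
[ 0.46845096 -0.15650669] [ 0.4838539 -0.1661016] 0.013026552543952052 -0.01263415083194662
0.010056047568831581 -0.001008715438848688
```

The side view gives 10–13 mm and the earlier triangulation gives 12.5 mm. I'll move 12 mm more.

```bash
python3 -m creep '[{"slide":[-4,0,0],"roll":0,"grip":1},{"slide":[-8,0,0],"roll":0,"grip":1},{"slide":[-12,0,0],"roll":0,"grip":1},{"slide":[-12,0,0],"roll":0,"grip":1},{"slide":[-12,0,0],"roll":0,"grip":1},{"slide":[-12,0,0],"roll":0,"grip":1},{"slide":[-12,0,0],"roll":0,"grip":1},{"slide":[-12,0,0],"roll":0,"grip":1}]'
python3 - <<'E'
from h import *
a=snapshot("side");cv2.imwrite("pics/s8.png",cv2.resize(a[150:310,240:440,::-1],None,fx=3.75,fy=3.75,interpolation=cv2.INTER_CUBIC))
cv2.imwrite("pics/s8z.png",cv2.resize(a[250:310,290:370,::-1],None,fx=10,fy=10,interpolation=cv2.INTER_CUBIC))
o=robot.get_obs();print(o["time"],o["tool_pos"],o["wrist_force"],o["width"])
E
```

```text
time: 8.12
tool_pos: [0.4518, -0.0796, 0.0821]
ee_rot: [-1.573, -0.009, 0.212]
wrist_force: [9.1, 0.7, -3.4]
width: 0.011
8.1667 [ 0.45179247 -0.07963547  0.08210497] [ 8.33349559  0.36272815 -3.7929313 ] 0.010685997465764398
```

View pics/s8.png

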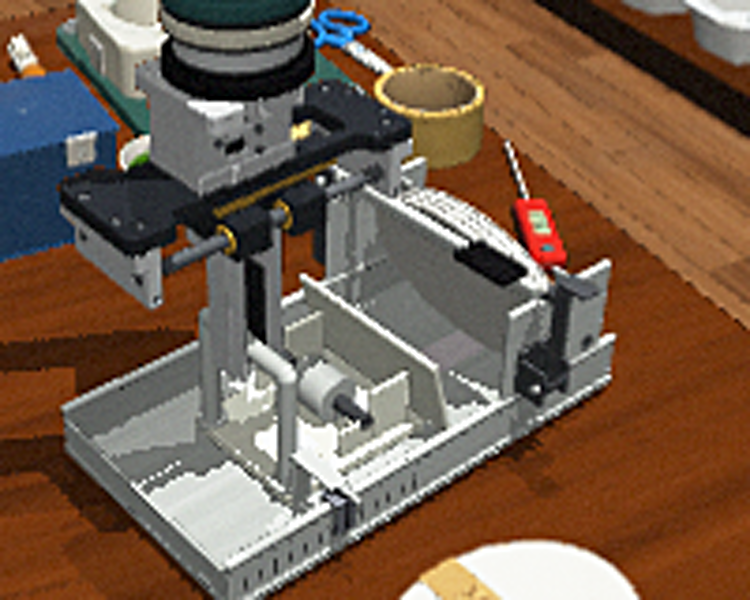

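View pics/s8z.png

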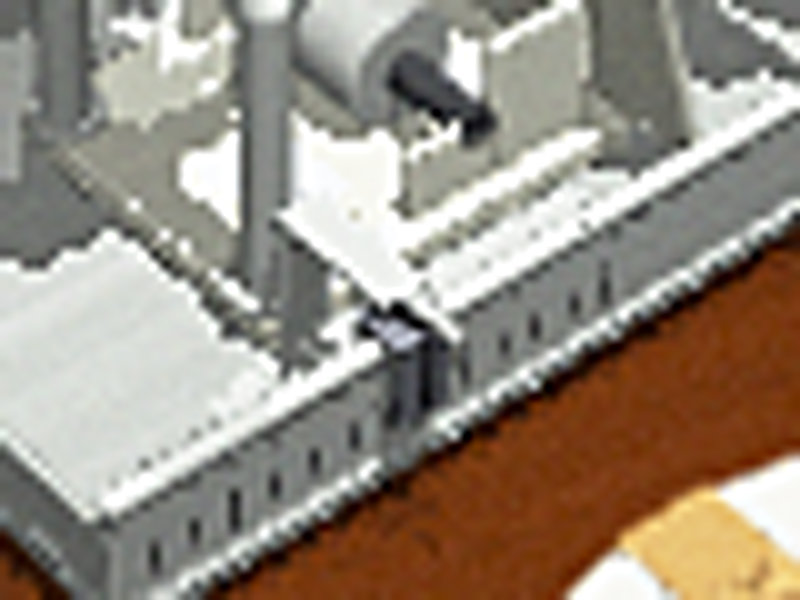

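```bash
python3 - <<'E'
from h import *
c=camera_info("side")
def bp(u,v,z):
    return least_squares(lambda P:proj(c,[P[0],P[1],z])[0]-[u,v],[.47,-.15]).x
P=lambda u,v:(290+u/10-.45,250+v/10-.45)
cl=bp(*P(408,316),.048);d=np.array([np.cos(.213),np.sin(.213)])
for uv in[(458,330),(420,296),(440,313)]:
    t=bp(*P(*uv),.053);print((t-cl)@d,(t-cl)@[-d[1],d[0]])
for y in(-.086,-.08,-.07):
  for x in (0,.002,-.002):
    b=np.array([*cl,0])
    w=cl+d*x+np.array([-d[1],d[0]])*(y+.08);print(y,x,(proj(c,[w[0],w[1],.053])[0]-[290-.45,250-.45])*10)
E
```

```text
0.001551562120499037 -0.013091864306080298
0.0020323444936586337 -0.0011350806717102069
0.0019442024301555903 -0.007269415719446907
-0.086 0 [428.34144258 313.8540447 ]
-0.086 0.002 [435.98711421 309.38363319]
-0.086 -0.002 [420.67378934 318.33678288]
-0.08 0 [408.50262602 297.40479009]
-0.08 0.002 [416.13712304 292.98126562]
-0.08 -0.002 [400.84631377 301.84044966]
-0.07 0 [375.8885536  270.35544756]
-0.07 0.002 [383.50391194 266.0084945 ]
-0.07 -0.002 [368.25165478 274.71422497]
```

The pointer is 1–2 mm in front of the line. I'll nudge it 1 mm, let it settle and check.

```bash
python3 -m creep '[{"slide":[-1,0,0],"roll":0,"grip":1},{"slide":[-1,0,0],"roll":0,"grip":1},{"slide":[-1,0,0],"roll":0,"grip":1},{"slide":[-1,0,0],"roll":0,"grip":1},{"slide":[-1,0,0],"roll":0,"grip":1},{"slide":[-1,0,0],"roll":0,"grip":1},{"slide":[-1,0,0],"roll":0,"grip":1},{"slide":[-1,0,0],"roll":0,"grip":1}]'
python3 - <<'E'
from h import *
a=snapshot("side");cv2.imwrite("pics/s9z.png",cv2.resize(a[250:310,290:370,::-1],None,fx=10,fy=10,interpolation=cv2.INTER_CUBIC))
o=robot.get_obs();print(o["tool_pos"],o["wrist_force"],o["width"],np.abs(o["qvel"]).max())
E
```

```text
time: 8.83
tool_pos: [0.4509, -0.0798, 0.0821]
ee_rot: [-1.573, -0.009, 0.212]
wrist_force: [9.3, 0.9, -4.4]
width: 0.0115
[ 0.45087772 -0.07986877  0.08211193] [ 9.14826502 -0.17596969 -4.02472566] 0.011025089102379248 0.0010669550648685852
```

View pics/s9z.png

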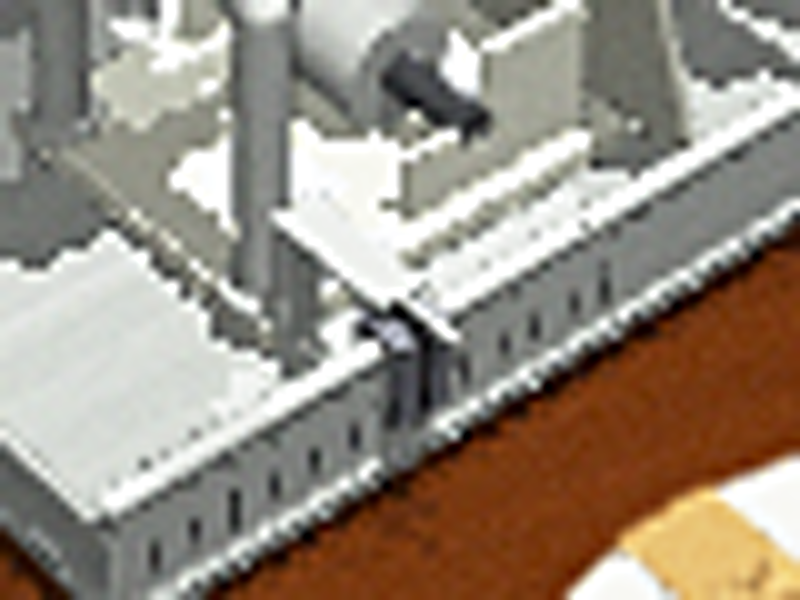

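The pointer crosses the middle of the clip, its tip at (455,335). The clip stands where it was, and the arm is at rest holding against the spring (about 9 N). I'll hand it in.

```bash
python3 -c "
from bench import ticket;print(ticket.close_job())"
```

```text
the job is handed in; nothing more can be done
None
```

I pressed the keeper arm down by its pad until the catch held it, then gripped the handle bar and drew the pusher back about 78 mm to the load clip. I handed the job in at about 9 s, still holding the pusher.

**Last checks:**
- **Pointer:** it stands about 1 mm in front of the clip's line, within the 7 mm allowed. The last nudge was judged by eye and not measured again.
- **Hold:** the arm is at rest with a pull of about 9 N on the wrist, and the jaws are 11 mm apart on the bar.
- **Keeper and lids:** the keeper stayed level under its catch after I let go. It and the lids were still in place in the last wide picture, taken just before the final 1 mm nudge.
- **Clip and bundle:** the clip had not visibly shifted. The bundle looked undisturbed where it came into view.
- **Sauce pots:** I did not check them against their starting places.

**Disagreements:** two measurements did not match the description. The pad came out about 60 mm in front of the handle, where the description has the arm crossing at 69 mm. The bar fitted better as 70 mm between the leg axes than 70 mm overall. The press and the grip worked regardless.

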